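Bring the lens round the curved rod to the wafer

TASK

Two bored carriages hang on the U-shaped guide rod of the inspection station. Slide the one with the round lens underneath along the rod and round the bend, turning it with the rod, until its lens is centred over the wafer on the swivel arm, then let it go so that it hangs there at rest, upright and square across the swivel arm. Leave the other carriage where it is and do not swing the swivel arm.

Things in the scene. Friction and masses are not known exactly. Their poses are not given: they have to be found in the camera images.
- guide_station: Fixed plate, top 30 mm above the table, with a 10 mm steel rod bent to a level U, axis 130 mm above the table. Origin: on the table, below the bend's centre; z up. Bend: half circle, radius 85 mm (to the axis), from (0, 85) over (85, 0) to (0, -85) mm. From its ends straight legs run in -x to posts (142 mm high) at x = -90 mm. Turned up to 0.4 rad. Low loose parts lie on its corners.
- lens_carriage: To be moved. Loose block, 26 mm long (x), 34 wide, 20 mm bore: 5 mm play all round, yaws 20 degrees at most. Origin: bore centre, 125 mm above the table as it hangs; x along the bore, z up. Block -22 to +18 mm; fin to grip on top 24 (x) x 16 (y) mm, +18 to +54: grip at +42. Round lens below, 48 mm across, to -47. 0.25 kg, starts on either leg. Held 5 mm up it slides clear of the rod.
- plain_carriage: To be left alone: same bored block and fin, same origin and axes, but with a plain square-cornered block underneath (34 x 26 mm, no wider than the carriage) instead of the round lens. It starts on the other leg. About 0.22 kg.
- wafer_centre (a point): Centre of the top of a grey wafer disc, 51 mm across, 52 mm above the table, on the end of a flat black swivel arm pivoted stiffly at the centre of the rod's bend. It lies straight below the rod's axis, up to 0.2 rad either way from the middle of the bend (the plate's x axis). x points outward along the arm, y along the rod there, z up.
Not all that is in view belongs to the job. Leave any purple or red look-alike of the lens_carriage alone.

How it is judged:
By the outcome, as a careful person would: the job done as asked, in the order asked, and still so for the second after the job is handed in, with the robot touching nothing.
It also fails if it takes over 40 s, if anything falls off the work surface, if the arm or the gripper's body presses on something with over 40 N, if the wrist force passes 120 N, or if a joint passes its speed limit or range.

ROBOT

A 6-joint arm with a two-finger parallel gripper is mounted at the origin on the work surface. World frame = base frame: x ahead of the robot, y to its left, z up, the work surface at z = 0. Lengths are in mm, angles in rad, forces in N, time in s.
With the tool pointing down it reaches from about 350 to 975 mm from the base axis. Payload 7.1 kg.
Tool frame: the origin (TCP) lies on the centre line of the jaws, within the pads' length; the fingertips stand ctrl.tip_reach ahead of it and the grasp point (between the pads) lies 5 mm behind it (ctrl.tip_reach is the distance from the TCP to the fingertips, in mm); z points along the fingers, y is the direction in which the jaws open and shut (so a half turn about z gives the same grasp; the last joint's range is limited). The gripper opens to 88 mm and grips with 3 to 60 N. Pads are 20 mm wide; open, the fingers measure 115 mm over their backs; the gripper's body (75 mm by 178 mm) begins 61 mm behind the grasp point.
Start: joints at [-1.307, 0.423, 1.63, -0, 1.089, -0.019], TCP at [174.422, -600.151, 213.475] pointing down, gripper open.
Joint ranges: [-3, 3], [-0.9, 2.11], [0.09, 2.58], [-1.31, 4.45], [0.11, 2.69], [-2.54, 2.54]. Speed limits (rad/s): [2.39, 2.39, 3.01, 3.14, 3.14, 3.14].

INTERFACE

Orientations are given as a rotation vector (axis times angle).
In Python, from bench import telemetry, eyes, job_done, nets, ctrl gives the robot as it stands. The module is installed in compiled form; this text tells all that it offers.
- The arm moves only by the tool drive_tool, never from a script. Its argument "plan" is a list of rows, each a list of 7 numbers: the shift along the tool's x, y, z in mm, then the turn, a rotation vector about the tool's x, y, z in degrees, then the opening, from 0 (shut) to 1 (fully open). A call has exactly 5 rows; each row shifts and turns the pose as measured when the row begins, along the tool's axes as they then stand; what a row does not reach is not made up. A row lasts 1/12 s, in which the tool goes at most 41.7 mm and 7.16 degrees, less where a joint would pass 70% of its speed; a pose out of reach is approached as far as the arm can. A call is refused whole if a number of a shift passes 41.7 or a number of a turn 7.16, either way. A call with a gripper value outside its range is refused whole. The fingers move at their own pace and stop on an object; "squeeze" is the grip in N (left out, the last holds). Time passes only in rows, so rows that do not move let the fingers close, or fill a call up. It gives the time, the measured TCP pose, the force and the opening at its end, in the units of the state.
- telemetry.state(): the state, without advancing time (a new reading comes with each control period).
- eyes.camera(name): name is "side" or "top" or "wrist"; returns a dict with "pixels" (480x640x3 uint8, red, green, blue), "range_z" (480x640 float32, mm along the optical axis (not along the pixel's ray), 0 where there is no reading), "fx", "fy", "cx", "cy" (pixels), "R" (3x3) and "t" (3): a world point X has camera coordinates R X + t; the wrist camera has in their place "T_tool_cam" (4x4, takes a point from camera to tool coordinates, whose origin is the TCP and whose axes are the flange's). Camera axes: x right, y down, z forward; pixel columns grow to the right and rows downward; lengths in mm; the calibration is good to about 2 mm. A picture is of the moment at which its call begins: read the wrist's pose just before it.
- job_done(): hands the job in, once; it reports no verdict.
Trained networks look in the newest picture that a camera, given by its name, has taken for a name from the list of things; names that differ only in an ending like _2 or _b are one class to them, and where a whole thing is asked for, a point or a joint stands for the part that bears it (a point fixed in the world has none). Each returns a list of dicts, best first, with "p" (0 to 1); they miss things now and then, are a little off and sometimes report something else, mostly with a low value. They report only what shows in the picture. A call takes as long as a camera call. They do not tell look-alikes from the thing itself.
- nets.boxes_of(name, camera): "centre" ([column, row] in pixels, amid what is visible of it).
- nets.spot_point(name, camera): "centre" ([column, row] in pixels: a listed point, or the origin of a listed thing).
The state is a dict: "t": time; "q": joint angles; "qvel": joint speeds; "joint_torque": joint torques, N m; "tool_pos": TCP position; "orientation": TCP orientation; "contact_force": force on the tool from outside, world axes, zero at the start; "moment": the same for the moment, N m; "grip_width": finger opening in mm.
Only numpy, scipy, OpenCV 4.12 (cv2) and the standard library are available. Lean on these libraries where they do the work, as an engineer would, in place of code of your own. Each camera call takes 0.05 s, during which the arm holds its last target. There are 200 camera calls.

## Working session

There is one attempt and no reset: what is moved stays moved. The work goes in short steps, Python scripts to look and compute and a tool call to move; the robot and the scene stay as the last step left them, time stands still between calls to the robot, and variables do not carry over. Pictures are saved under pics/ and viewed, about 8 in all and at most 12, crops included, and the job is handed in when it is done.

Besides the shell and the picture viewer there is one more tool, called after ">>>" as name(argument=value, ...), one argument or row to a line, values as JSON. drive_tool: Moves the arm, as the interface text tells. Its arguments: {"type":"object","properties":{"plan":{"type":"array","items":{"type":"array","items":{"type":"number"}}},"squeeze":{"type":"number"}},"required":["plan"]}

```bash
mkdir -p pics
cat > h.py <<'E'
import numpy as np, cv2
from scipy.spatial.transform import Rotation as Ro
from bench import telemetry, eyes, nets, ctrl, job_done
def snap(n):
    s=telemetry.state(); c=eyes.camera(n)
    if n=="wrist":
        T=np.array(c["T_tool_cam"]); Rt=Ro.from_rotvec(s["orientation"]).as_matrix()
        A=Rt@T[:3,:3]; b=Rt@T[:3,3]+np.array(s["tool_pos"])
        c["R"]=A.T; c["t"]=-A.T@b
    c["R"]=np.array(c["R"]); c["t"]=np.array(c["t"]); return c
def cloud(c):
    v,u=np.mgrid[0:480,0:640]; z=c["range_z"].astype(float)
    P=np.stack([(u-c["cx"])/c["fx"]*z,(v-c["cy"])/c["fy"]*z,z],-1)
    W=(P-c["t"])@c["R"]; W[z<=0]=np.nan; return W
def ray(c,p,h):
    d=c["R"].T@np.array([(p[0]-c["cx"])/c["fx"],(p[1]-c["cy"])/c["fy"],1]); o=-c["R"].T@c["t"]
    return o+d*(h-o[2])/d[2]
def proj(c,X):
    q=c["R"]@np.array(X)+c["t"]; return np.array([c["fx"]*q[0]/q[2]+c["cx"],c["fy"]*q[1]/q[2]+c["cy"]])
def save(c,n,crop=None):
    im=c["pixels"][:,:,::-1].copy()
    if crop: x0,y0,x1,y1=crop; im=cv2.resize(im[y0:y1,x0:x1],None,fx=(k:=min(800/(x1-x0),600/(y1-y0))),fy=k,interpolation=cv2.INTER_CUBIC)
    cv2.imwrite(f"pics/{n}.png",im)
E
cat > a.py <<'E'
from h import *
s=telemetry.state(); print({k:np.round(s[k],3).tolist() for k in s}, ctrl.tip_reach)
H=dict(guide_station=0,lens_carriage=125,plain_carriage=125,wafer_centre=52)
for n in ["top","side"]:
    c=snap(n); save(c,n+"0"); print(n,"cam at",np.round(-c["R"].T@c["t"]), c["fx"])
    for k,h in H.items():
        for f in (nets.spot_point,):
            for r in f(k,n)[:3]: print(k,f.__name__,np.round(r["centre"]),round(r["p"],2),np.round(ray(c,r["centre"],h)))
E
python3 a.py
```

```text
{'t': 0.0, 'q': [-1.307, 0.424, 1.631, 0.0, 1.089, -0.019], 'qvel': [-0.0, -0.0, -0.0, -0.001, 0.002, -0.0], 'joint_torque': [-0.002, -54.463, -27.366, 0.064, 0.023, -0.0], 'tool_pos': [174.276, -599.613, 212.704], 'orientation': [-3.109, -0.443, 0.0], 'contact_force': [-0.322, -0.101, 0.474], 'moment': [0.01, 0.01, -0.022], 'grip_width': 87.618} 14.0
top cam at [404.  59. 769.] 579.4593939336643
guide_station call [428. 283.] 0.71 [514. -97.   0.]
lens_carriage call [227. 378.] 0.96 [413. 159. 125.]
lens_carriage call [395. 326.] 0.84 [453. -29. 125.]
lens_carriage call [194. 236.] 0.62 [575. 187. 125.]
plain_carriage call [529. 269.] 0.74 [ 502. -188.  125.]
wafer_centre call [410. 218.] 0.86 [592. -76.  52.]
side cam at [327. 541. 506.] 507.92834037061647
guide_station call [375. 241.] 0.65 [ 515. -101.    0.]
lens_carriage call [386. 369.] 0.91 [396. 240. 125.]
lens_carriage call [408. 214.] 0.82 [448. -17. 125.]
lens_carriage call [315. 349.] 0.8 [466. 244. 125.]
plain_carriage call [408. 151.] 0.97 [ 498. -190.  125.]
plain_carriage call [404. 210.] 0.4 [455. -24. 125.]
wafer_centre call [322. 210.] 0.57 [601. -80.  52.]
```

View pics/top0.png

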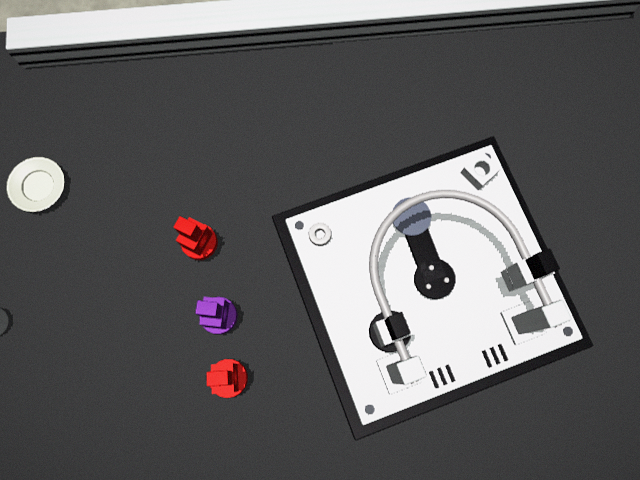

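View pics/side0.png

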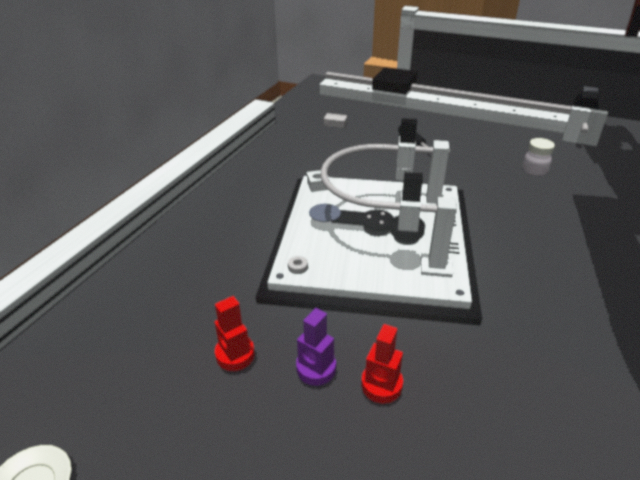

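The top picture shows the lens carriage at (395,326) on the left leg, the plain one at (540,265) on the right, the wafer at (411,217) and the hub at (434,279). The red and purple look-alikes stand off to the left. Next I fit the U, wafer and fin.

```bash
cat > fit.py <<'E'
from h import *
from scipy.optimize import least_squares
def udist(p,x):
    c,s=np.cos(p[2]),np.sin(p[2]); d=x-p[:2]; a=d@[c,s]; b=d@[-s,c]
    return np.where(a>0,np.hypot(a,b)-85,np.abs(b)-85)
def run(names=("top","side")):
    out={}
    for n in names:
        c=snap(n); W=cloud(c).reshape(-1,3); px=c["pixels"].reshape(-1,3).astype(int)
        near=np.hypot(W[:,0]-514,W[:,1]+97)<150
        m=near&(abs(W[:,2]-133)<5); X=W[m]
        r=least_squares(lambda p:udist(p,X[:,:2]),[514,-97,0.25],loss="soft_l1",f_scale=1.5)
        res=udist(r.x,X[:,:2]); print(n,"U",np.round(r.x,3),m.sum(),"med|res|",np.median(abs(res)).round(2),"z95",np.percentile(X[:,2],[50,95]).round(1))
        out[n]=r.x
        # wafer: bluish-grey at z~52
        bl=near&(abs(W[:,2]-52)<6)&(px[:,2]-px[:,0]>12)
        w=W[bl]; 
        if len(w)>50:
            (q,rad)=cv2.minEnclosingCircle(w[:,:2].astype(np.float32)); print("wafer n",len(w),np.median(w,0).round(1),"circ",np.round(q,1),round(rad,1))
            d=np.array(q)-r.x[:2]; print(" polar r",np.hypot(*d).round(1),"ang",np.arctan2(d[1],d[0]).round(3), "vs yaw",(np.arctan2(d[1],d[0])-r.x[2]).round(3))
        for k,g in (("lens",(450,-25)),("plain",(500,-190))):
            f=np.hypot(W[:,0]-g[0],W[:,1]-g[1])<45; f&=abs(W[:,2]-179)<5; F=W[f]
            if len(F)>20: print(k,"fin top n",len(F),F.mean(0).round(1),[np.round(v,2) for v in cv2.minAreaRect(F[:,:2].astype(np.float32))])
    return out
if __name__=="__main__": run()
E
python3 fit.py
```

```text
top U [ 5.10916e+02 -9.60500e+01  2.40000e-01] 3166 med|res| 2.57 z95 [134.  136.4]
wafer n 849 [589.9 -79.3  51.9] circ [595.1 -76.5] 25.6
 polar r 86.4 ang 0.228 vs yaw -0.012
lens fin top n 385 [448.4 -26.  178.8] [array([448.65, -26.2 ]), array([23.98, 16.24]), np.float64(16.12)]
plain fin top n 385 [ 499.9 -187.4  178.6] [array([ 500.15, -188.34]), array([24.03, 16.98]), np.float64(15.39)]
side U [ 5.11206e+02 -9.38280e+01  1.83000e-01] 1799 med|res| 2.22 z95 [133.4 136.4]
wafer n 416 [594.7 -75.1  52.4] circ [594.5 -76.2] 25.9
 polar r 85.1 ang 0.208 vs yaw 0.026
lens fin top n 178 [448.  -23.5 178.2] [array([448.76, -25.76]), array([22.94, 17.66]), np.float64(16.29)]
plain fin top n 112 [ 499.5 -185.5  178.2] [array([ 500.52, -188.08]), array([23.41, 18.42]), np.float64(18.36)]
```

```bash
sed -i 's/        near=/        g=np.array([512,-96]); near=/; s/(abs(W\[:,2\]-133)<5); X=W\[m\]/(abs(W[:,2]-134)<2.5)\&((W[:,:2]-g)@[.966,.26]>-18)\&(abs(udist([512,-96,.265],W[:,:2]))<9); X=W[m]/' fit.py; python3 fit.py | grep -v lain
```

```text
top U [ 5.11388e+02 -9.62780e+01  2.63000e-01] 2002 med|res| 2.26 z95 [134.1 136. ]
wafer n 858 [589.8 -79.4  51.9] circ [594.8 -76.9] 25.4
 polar r 85.6 ang 0.228 vs yaw -0.035
lens fin top n 385 [448.4 -26.  178.8] [array([448.61, -26.21]), array([23.94, 15.99]), np.float64(15.38)]
side U [ 5.11379e+02 -9.43140e+01  3.13000e-01] 796 med|res| 1.76 z95 [134.3 136. ]
wafer n 416 [594.8 -74.8  52.4] circ [595.  -76.3] 25.6
 polar r 85.6 ang 0.212 vs yaw -0.101
lens fin top n 176 [448.1 -23.6 178.2] [array([448.82, -26.12]), array([23.22, 18.03]), np.float64(16.24)]
```

```bash
cat > plan.py <<'E'
import sys; from h import *
C=np.array([511.4,-96.0]); Y0=np.degrees(.275)
def Rg(yaw): return Ro.from_euler("z",yaw,degrees=True)*Ro.from_matrix(np.diag([1.,-1,-1]))
def yawof(R): x=R.as_matrix()[:,0]; return np.degrees(np.arctan2(x[1],x[0]))
s=telemetry.state(); p=np.array(s["tool_pos"]); R=Ro.from_rotvec(s["orientation"])
print("t",round(s["t"],2),"tcp",p.round(1),"yaw",yawof(R).round(2),"q",np.round(s["q"],2),"F",np.round(s["contact_force"],1),"w",round(s["grip_width"],1))
rows=[]; g=sys.argv[1]
for a in sys.argv[2:]:
    k,v=a.split(":"); v=[float(x) for x in v.split(",")]; n=int(v[-1]); p0=p.copy(); y0=yawof(R)
    for i in range(1,n+1):
        f=i/n
        if k=="L":
            dy=(v[3]-y0) if abs(v[3]-y0)<=200 else (v[3]-y0+180)%360-180
            P=p0+f*(np.array(v[:3])-p0); yw=y0+f*dy
        else:
            d=p0[:2]-C; ph0=np.degrees(np.arctan2(d[1],d[0]))-Y0; ph=ph0+f*(v[0]-ph0); t=np.radians(ph+Y0)
            r=np.hypot(*d)+f*(85-np.hypot(*d)); P=np.r_[C+r*np.array([np.cos(t),np.sin(t)]),p0[2]+f*(v[1]-p0[2])]; yw=y0+f*(ph+Y0+90-y0) if n==1 else ph+Y0+90
        dp=np.clip(R.inv().apply(P-p),-41.5,41.5).round(1); dr=np.clip(np.degrees((R.inv()*Rg(yw)).as_rotvec()),-7.1,7.1).round(1)
        rows.append([*dp.tolist(),*dr.tolist(),float(g)])
        p=p+R.apply(dp); R=R*Ro.from_rotvec(np.radians(dr))
while len(rows)%5: rows.append([0]*6+[float(g)])
for i in range(0,len(rows),5): print(rows[i:i+5])
print("end",p.round(1),yawof(R).round(2))
E
python3 plan.py 1 L:448.6,-26.2,240,195.8,27 | sed 's/-0\.0\b/0/g'
```

```text
t 0.7 tcp [ 174.4 -600.2  213.5] yaw 16.2 q [-1.31  0.42  1.63 -0.    1.09 -0.02] F [-0.1  0.7  0.2] w 88.1
[[15.7, -17.6, -1.0, 0.0, 0.0, -6.7, 1.0], [17.6, -15.6, -1.0, 0.0, 0.0, -6.6, 1.0], [19.3, -13.5, -0.9, 0.0, 0.0, -6.7, 1.0], [20.8, -11.2, -1.0, 0.0, 0.0, -6.6, 1.0], [21.9, -8.7, -1.0, 0.0, 0.0, -6.7, 1.0]]
[[22.7, -6.1, -1.0, 0.0, 0.0, -6.6, 1.0], [23.3, -3.4, -1.0, 0.0, 0.0, -6.7, 1.0], [23.6, -0.7, -1.0, 0.0, 0.0, -6.6, 1.0], [23.4, 2.1, -0.9, 0.0, 0.0, -6.7, 1.0], [23.1, 4.7, -1.0, 0.0, 0.0, -6.6, 1.0]]
[[22.4, 7.4, -1.0, 0.0, 0.0, -6.7, 1.0], [21.3, 9.9, -1.0, 0.0, 0.0, -6.6, 1.0], [20.1, 12.4, -1.0, 0, 0.0, -6.7, 1.0], [18.5, 14.5, -1.0, 0, 0.0, -6.6, 1.0], [16.7, 16.7, -0.9, 0, 0.0, -6.7, 1.0]]
[[14.7, 18.4, -1.0, 0, 0.0, -6.6, 1.0], [12.4, 20.0, -1.0, 0, 0.0, -6.7, 1.0], [10.0, 21.3, -1.0, 0, 0.0, -6.6, 1.0], [7.5, 22.4, -1.0, 0, 0.0, -6.7, 1.0], [4.9, 23.0, -1.0, 0, 0.0, -6.6, 1.0]]
[[2.1, 23.5, -0.9, 0, 0.0, -6.7, 1.0], [-0.5, 23.6, -1.0, 0, 0.0, -6.6, 1.0], [-3.3, 23.3, -1.0, 0, 0.0, -6.7, 1.0], [-6.0, 22.8, -1.0, 0, 0.0, -6.6, 1.0], [-8.6, 21.9, -1.0, 0, 0.0, -6.7, 1.0]]
[[-11.1, 20.8, -1.0, 0, 0, -6.6, 1.0], [-13.4, 19.4, -0.9, 0, 0, -6.7, 1.0], [0, 0, 0, 0, 0, 0, 1.0], [0, 0, 0, 0, 0, 0, 1.0], [0, 0, 0, 0, 0, 0, 1.0]]
end [448.6 -26.2 240. ] -164.2
```

>>> drive_tool(
  plan=[
    [16, -17.5, -1, 0, 0, -6.7, 1],
    [17.5, -15.5, -1, 0, 0, -6.6, 1],
    [19.5, -13.5, -1, 0, 0, -6.7, 1],
    [21, -11, -1, 0, 0, -6.6, 1],
    [22, -8.5, -1, 0, 0, -6.7, 1],
  ],
)

```text
t: 1.12
tool_pos: [225.2, -494.1, 218.1]
orientation: [2.839, 1.339, -0.002]
contact_force: [0.0, 0.0, 0.6]
grip_width: 88.2
```

>>> drive_tool(
  plan=[
    [22.5, -6, -1, 0, 0, -6.6, 1],
    [23.5, -3.5, -1, 0, 0, -6.7, 1],
    [23.5, -0.5, -1, 0, 0, -6.6, 1],
    [23.5, 2, -1, 0, 0, -6.7, 1],
    [23, 4.5, -1, 0, 0, -6.6, 1],
  ],
)

```text
t: 1.53
tool_pos: [274.5, -381.4, 223.5]
orientation: [2.307, 2.127, -0.003]
contact_force: [0.6, -0.1, -0.1]
grip_width: 87.8
```

```bash
python3 plan.py 1 L:448.6,-26.2,240,195.8,20 | sed 's/-0\.0\b/0/g'
```

```text
t 1.53 tcp [ 274.5 -381.4  223.5] yaw 85.36 q [-0.97  0.18  1.96 -0.    1.   -0.89] F [ 0.6 -0.1 -0.1] w 87.8
[[18.4, 7.2, -0.9, 0.1, 0.2, -5.5, 1.0], [17.6, 9.0, -0.8, 0, 0.0, -5.5, 1.0], [16.7, 10.6, -0.9, 0, 0.0, -5.6, 1.0], [15.6, 12.2, -0.8, 0, 0.0, -5.5, 1.0], [14.3, 13.7, -0.8, 0, 0.0, -5.5, 1.0]]
[[13.0, 14.9, -0.9, 0, 0.0, -5.5, 1.0], [11.4, 16.1, -0.8, 0, 0.0, -5.6, 1.0], [9.9, 17.2, -0.9, 0, 0.0, -5.5, 1.0], [8.1, 18.0, -0.8, 0, 0.0, -5.5, 1.0], [6.4, 18.7, -0.8, 0, 0.0, -5.5, 1.0]]
[[4.6, 19.3, -0.9, 0, 0.0, -5.5, 1.0], [2.7, 19.6, -0.8, 0, 0, -5.6, 1.0], [0.7, 19.7, -0.9, 0, 0, -5.5, 1.0], [-1.1, 19.8, -0.8, 0, 0, -5.5, 1.0], [-3.0, 19.5, -0.8, 0, 0, -5.5, 1.0]]
[[-4.9, 19.2, -0.9, 0, 0, -5.5, 1.0], [-6.7, 18.6, -0.8, 0, 0, -5.6, 1.0], [-8.5, 17.9, -0.8, 0, 0, -5.5, 1.0], [-10.1, 17.0, -0.9, 0, 0, -5.5, 1.0], [-11.7, 15.9, -0.8, 0, 0, -5.5, 1.0]]
end [448.6 -26.2 240. ] -164.24
```

>>> drive_tool(
  plan=[
    [18.5, 7, -1, 0, 0, -5.5, 1],
    [17.5, 9, -1, 0, 0, -5.5, 1],
    [16.5, 10.5, -1, 0, 0, -5.6, 1],
    [15.5, 12, -1, 0, 0, -5.5, 1],
    [14.5, 13.5, -1, 0, 0, -5.5, 1],
  ],
)

```text
t: 1.95
tool_pos: [318.1, -287.1, 229.4]
orientation: [1.697, 2.637, -0.005]
contact_force: [0.4, -0.7, 0.1]
grip_width: 87.8
```

>>> drive_tool(
  plan=[
    [13, 15, -1, 0, 0, -5.5, 1],
    [11.5, 16, -1, 0, 0, -5.6, 1],
    [10, 17, -1, 0, 0, -5.5, 1],
    [8, 18, -1, 0, 0, -5.5, 1],
    [6.5, 18.5, -1, 0, 0, -5.5, 1],
  ],
)

```text
t: 2.37
tool_pos: [359.7, -192.4, 235.3]
orientation: [0.982, 2.976, -0.008]
contact_force: [0.2, -0.1, 0.4]
grip_width: 87.7
```

>>> drive_tool(
  plan=[
    [4.5, 19.5, -1, 0, 0, -5.5, 1],
    [2.5, 19.5, -1, 0, 0, -5.6, 1],
    [0.5, 19.5, -1, 0, 0, -5.5, 1],
    [-1, 20, -1, 0, 0, -5.5, 1],
    [-3, 19.5, -1, 0, 0, -5.5, 1],
  ],
)

```text
t: 2.78
tool_pos: [399.9, -96.5, 241.4]
orientation: [0.205, 3.126, -0.012]
contact_force: [-0.7, -0.3, 0.1]
grip_width: 88.2
```

```bash
python3 plan.py 1 L:448.6,-26.2,235,195.8,8 | sed 's/-0\.0\b/0/g'
```

```text
t 2.78 tcp [399.9 -96.5 241.4] yaw 172.51 q [-0.26  0.05  2.05 -0.01  1.02 -1.7 ] F [-0.7 -0.3  0.1] w 88.2
[[-4.9, 9.5, 0.8, -0.4, 0.5, -2.9, 1.0], [-5.3, 9.3, 0.8, 0, 0.0, -2.9, 1.0], [-5.9, 8.9, 0.8, 0, 0.0, -2.9, 1.0], [-6.2, 8.7, 0.8, 0, 0.0, -2.9, 1.0], [-6.7, 8.3, 0.8, 0, 0.0, -3.0, 1.0]]
[[-7.2, 8.0, 0.8, 0, 0.0, -2.9, 1.0], [-7.5, 7.6, 0.8, 0, 0.0, -2.9, 1.0], [-7.9, 7.2, 0.8, 0, 0.0, -2.9, 1.0], [0, 0, 0, 0, 0, 0, 1.0], [0, 0, 0, 0, 0, 0, 1.0]]
end [448.6 -26.2 235. ] -164.2
```

>>> drive_tool(
  plan=[
    [-5, 9.5, 0.8, -0.4, 0.5, -2.9, 1],
    [-5.5, 9.5, 0.8, 0, 0, -2.9, 1],
    [-6, 9, 0.8, 0, 0, -2.9, 1],
    [-6, 8.5, 0.8, 0, 0, -2.9, 1],
    [-6.5, 8.5, 0.8, 0, 0, -3, 1],
  ],
)

```text
t: 3.2
tool_pos: [432.0, -47.4, 238.7]
orientation: [-0.225, 3.13, -0.001]
contact_force: [-0.1, -0.4, 0.5]
grip_width: 88.2
```

>>> drive_tool(
  plan=[
    [-7, 8, 0.8, 0, 0, -2.9, 1],
    [-7.5, 7.5, 0.8, 0, 0, -2.9, 1],
    [-8, 7, 0.8, 0, 0, -2.9, 1],
    [0, 0, 0, 0, 0, 0, 1],
    [0, 0, 0, 0, 0, 0, 1],
  ],
)

```text
t: 3.62
tool_pos: [451.5, -18.1, 236.9]
orientation: [-0.479, 3.1, -0.002]
contact_force: [0.0, -0.6, -0.2]
grip_width: 88.2
```

```bash
cat > w.py <<'E'
import sys; from h import *
c=snap("wrist"); W=cloud(c); save(c,sys.argv[1])
F=W[(abs(W[...,2]-179)<6)&(np.hypot(W[...,0]-448,W[...,1]+26)<40)]
if len(F)>20: print("fin",len(F),F.mean(0).round(1),[np.round(v,2) for v in cv2.minAreaRect(F[:,:2].astype(np.float32))])
E
python3 w.py w1; python3 plan.py 1 L:448.6,-26.2,162,195.8,10 | sed 's/-0\.0\b/0/g'
```

```text
fin 1124 [448.6 -27.4 177.2] [array([449.11, -27.3 ]), array([24.19, 16.03]), np.float64(15.44)]
t 3.67 tcp [451.5 -18.3 237. ] yaw -162.46 q [-0.07  0.13  1.98  0.    1.03 -1.94] F [ 0.3 -1.   0.9] w 88.2
[[0.6, -0.7, 7.5, -0.1, 0.3, 0.2, 1.0], [0.5, -0.6, 7.5, 0, 0, 0.1, 1.0], [0.5, -0.7, 7.5, 0, 0, 0.2, 1.0], [0.5, -0.7, 7.5, 0, 0, 0.2, 1.0], [0.5, -0.6, 7.5, 0, 0, 0.2, 1.0]]
[[0.5, -0.7, 7.5, 0, 0, 0.1, 1.0], [0.5, -0.7, 7.5, 0, 0, 0.2, 1.0], [0.5, -0.6, 7.5, 0, 0, 0.2, 1.0], [0.5, -0.7, 7.5, 0, 0, 0.2, 1.0], [0.5, -0.7, 7.5, 0, 0, 0.1, 1.0]]
end [448.6 -26.2 162. ] -164.16
```

>>> drive_tool(
  plan=[
    [0.6, -1, 7.5, -0.1, 0.3, 0.2, 1],
    [0.5, -1, 7.5, 0, 0, 0.2, 1],
    [0.5, -1, 7.5, 0, 0, 0.2, 1],
    [0.5, -1, 7.5, 0, 0, 0.2, 1],
    [0.5, -1, 7.5, 0, 0, 0.2, 1],
  ],
)

```text
t: 4.08
tool_pos: [450.1, -26.0, 197.3]
orientation: [-0.441, 3.109, -0.002]
contact_force: [0.2, -0.5, 0.9]
grip_width: 88.0
```

```bash
python3 plan.py 1 L:449,-27,162,195.5,4 | sed 's/-0\.0\b/0/g'
```

```text
t 4.08 tcp [450.1 -26.  197.3] yaw -163.85 q [-0.08  0.19  2.02 -0.    0.94 -1.94] F [ 0.2 -0.5  0.9] w 88.0
[[0.3, -0.2, 8.8, -0.1, 0.1, 0.2, 1.0], [0.4, -0.1, 8.9, 0.0, 0, 0.1, 1.0], [0.3, -0.2, 8.8, 0.0, 0, 0.2, 1.0], [0.3, -0.2, 8.8, 0.0, 0, 0.1, 1.0], [0, 0, 0, 0, 0, 0, 1.0]]
end [449. -27. 162.] -164.45
```

>>> drive_tool(
  plan=[
    [0.3, 0, 8.5, -0.1, 0.1, 0.2, 1],
    [0.3, 0, 8.5, 0, 0, 0.1, 1],
    [0.3, 0, 8.5, 0, 0, 0.2, 1],
    [0.3, 0, 5, 0, 0, 0.1, 1],
    [0, 0, 0, 0, 0, 0, 1],
  ],
)

```text
t: 4.5
tool_pos: [446.5, -26.9, 160.6]
orientation: [0.419, -3.108, -0.003]
contact_force: [0.1, -0.5, -0.4]
grip_width: 87.9
```

```bash
python3 plan.py 1 L:449,-27,162,195.5,2 | sed 's/-0\.0\b/0/g'
```

```text
t 4.5 tcp [446.5 -26.9 160.6] yaw -164.64 q [-0.09  0.25  2.05  0.    0.85 -1.93] F [ 0.1 -0.5 -0.4] w 87.9
[[-1.2, -0.4, -0.7, 0.1, -0.3, -0.1, 1.0], [-1.1, -0.3, -0.7, 0.0, 0, 0, 1.0], [0, 0, 0, 0, 0, 0, 1.0], [0, 0, 0, 0, 0, 0, 1.0], [0, 0, 0, 0, 0, 0, 1.0]]
end [448.9 -27.  162. ] -164.55
```

>>> drive_tool(
  plan=[
    [-2.5, -0.4, -1.4, 0.1, -0.2, 0, 1],
    [0, 0, 0, 0, 0, 0, 0.2],
    [0, 0, 0, 0, 0, 0, 0],
    [0, 0, 0, 0, 0, 0, 0],
    [0, 0, 0, 0, 0, 0, 0],
  ],
  squeeze=20,
)

```text
t: 4.92
tool_pos: [450.1, -26.5, 162.6]
orientation: [0.421, -3.113, -0.0]
contact_force: [0.3, 0.5, -0.2]
grip_width: 64.3
```

>>> drive_tool(
  plan=[
    [0, 0, 0, 0, 0, 0, 0],
    [0, 0, 0, 0, 0, 0, 0],
    [0, 0, 0, 0, 0, 0, 0],
    [0, 0, 0, 0, 0, 0, 0],
    [0, 0, 0, 0, 0, 0, 0],
  ],
  squeeze=25,
)

```text
t: 5.33
tool_pos: [450.8, -26.5, 163.6]
orientation: [-0.421, 3.112, -0.001]
contact_force: [-1.0, 0.0, 0.2]
grip_width: 31.2
```

```bash
python3 plan.py 0 L:449,-27,167,195.8,5 | sed 's/-0\.0\b/0/g'; python3 fit.py | grep -v plain
```

```text
t 5.33 tcp [450.8 -26.5 163.6] yaw -164.6 q [-0.09  0.24  2.04  0.    0.85 -1.92] F [-1.   0.   0.2] w 31.2
[[0.4, 0, -0.7, 0, 0.1, -0.1, 0.0], [0.3, 0, -0.7, 0, 0, -0.1, 0.0], [0.4, 0, -0.7, 0, 0, 0, 0.0], [0.4, 0, -0.6, 0, 0, -0.1, 0.0], [0.3, -0.1, -0.7, 0, 0, -0.1, 0.0]]
end [449.1 -27.  167. ] -164.2
  return _methods._mean(a, axis=axis, dtype=dtype,
  ret = ret.dtype.type(ret / rcount)
Traceback (most recent call last):
  File "fit.py", line 25, in <module>
    if __name__=="__main__": run()
                             ~~~^^
  File "fit.py", line 13, in run
    res=udist(r.x,X[:,:2]); print(n,"U",np.round(r.x,3),m.sum(),"med|res|",np.median(abs(res)).round(2),"z95",np.percentile(X[:,2],[50,95]).round(1))
                                                                                                              ~~~~~~~~~~~~~^^^^^^^^^^^^^^^^
IndexError: index -1 is out of bounds for axis 0 with size 0
```

>>> drive_tool(
  plan=[
    [1.3, 0, 1, 0, 0, 0, 0],
    [0, 0, 0, 0, 0, 0, 0],
    [0, 0, 0, 0, 0, 0, 0],
    [0, 0, 0, 0, 0, 0, 0],
    [0, 0, 0, 0, 0, 0, 0],
  ],
  squeeze=25,
)

```text
t: 5.8
tool_pos: [449.4, -27.0, 162.4]
orientation: [-0.421, 3.112, -0.001]
contact_force: [-0.7, -0.2, 0.7]
grip_width: 15.7
```

```bash
python3 plan.py 0 L:449,-27,167,195.8,5 | sed 's/-0\.0\b/0/g'
```

```text
t 5.8 tcp [449.4 -27.  162.4] yaw -164.6 q [-0.09  0.24  2.05 -0.    0.85 -1.93] F [-0.7 -0.2  0.7] w 15.7
[[0.1, 0.0, -0.9, 0, 0.1, -0.1, 0.0], [0.1, 0.0, -0.9, 0, 0, -0.1, 0.0], [0.0, 0.0, -0.9, 0, 0, 0, 0.0], [0.1, 0.0, -1.0, 0, 0, -0.1, 0.0], [0.1, 0.1, -0.9, 0, 0, -0.1, 0.0]]
end [449. -27. 167.] -164.2
```

>>> drive_tool(
  plan=[
    [0, 0, -1.5, 0, 0, -0.1, 0],
    [0, 0, -1.5, 0, 0, -0.1, 0],
    [0, 0, -1.5, 0, 0, 0, 0],
    [0, 0, -0.5, 0, 0, 0, 0],
    [0, 0, 0, 0, 0, 0, 0],
  ],
)

```text
t: 6.22
tool_pos: [447.9, -26.8, 166.8]
orientation: [0.427, -3.111, -0.001]
contact_force: [-0.2, 0.1, -2.7]
grip_width: 15.9
```

```bash
sed -i 's/^C=.*; Y0/C=np.array([511.8,-97.2]); Y0/' plan.py
python3 - <<'E'
import numpy as np
C=np.array([511.8,-97.2]);a=.275
print(C+85*np.array([-np.sin(a),np.cos(a)]))
E
python3 plan.py 0 L:489,-15,167.5,195.8,8 | sed 's/-0\.0\b/0/g'
```

```text
[488.71851036 -15.3938582 ]
t 6.22 tcp [447.9 -26.8 166.8] yaw -164.39 q [-0.09  0.24  2.04  0.    0.86 -1.93] F [-0.2  0.1 -2.7] w 15.9
[[-5.3, 0.0, -0.1, 0.0, -0.1, 0, 0.0], [-5.4, 0.1, -0.1, 0.0, 0.0, 0, 0.0], [-5.3, 0, -0.1, 0.0, 0.0, -0.1, 0.0], [-5.4, 0.0, -0.1, 0.0, 0.0, 0.0, 0.0], [-5.3, 0.0, -0.1, 0.0, 0.0, 0, 0.0]]
[[-5.4, 0.1, 0, 0.0, 0.0, 0, 0.0], [-5.3, 0, -0.1, 0.0, 0.0, -0.1, 0.0], [-5.4, 0.0, -0.1, 0.0, 0.0, 0.0, 0.0], [0, 0, 0, 0, 0, 0, 0.0], [0, 0, 0, 0, 0, 0, 0.0]]
end [489.  -15.  167.5] -164.19
```

>>> drive_tool(
  plan=[
    [-5.4, 0, -0.3, 0, -0.1, 0, 0],
    [-5.4, 0, -0.1, 0, 0, 0, 0],
    [-5.4, 0, -0.1, 0, 0, 0, 0],
    [-5.4, 0, -0.1, 0, 0, 0, 0],
    [-5.4, 0, -0.1, 0, 0, 0, 0],
  ],
)

```text
t: 6.63
tool_pos: [475.5, -18.9, 167.3]
orientation: [0.426, -3.112, -0.001]
contact_force: [-0.0, 0.6, -3.2]
grip_width: 15.7
```

```bash
python3 plan.py 0 L:488.7,-15.4,167.5,195.8,3 A:80,167.5,2 | sed 's/-0\.0\b/0/g'
```

```text
t 6.63 tcp [475.5 -18.9 167.3] yaw -164.41 q [-0.07  0.27  1.99  0.    0.88 -1.91] F [-0.   0.6 -3.2] w 15.7
[[-4.6, -0.1, -0.1, 0.0, 0, -0.1, 0.0], [-4.5, 0, 0, 0.0, 0, 0, 0.0], [-4.6, -0.1, -0.1, 0.0, 0, -0.1, 0.0], [-7.4, -0.3, 0.0, 0.0, 0, 5.0, 0.0], [-7.4, -0.3, 0.0, 0.0, 0, 5.0, 0.0]]
end [503.3 -12.6 167.5] -174.21
```

>>> drive_tool(
  plan=[
    [-4.6, 0, -0.1, 0, 0, 0, 0],
    [-4.6, 0, 0, 0, 0, 0, 0],
    [-5, 0, -0.1, 0, 0, 1, 0],
    [-7, -0.3, 0, 0, 0, 4.5, 0],
    [-7.4, -0.3, 0, 0, 0, 5, 0],
  ],
)

```text
t: 7.05
tool_pos: [506.2, -11.6, 167.2]
orientation: [0.13, -3.138, -0.001]
contact_force: [-0.1, 0.1, -3.2]
grip_width: 15.4
```

```bash
python3 plan.py 0 A:55,167.5,5 | sed 's/-0\.0\b/0/g'
```

```text
t 7.05 tcp [506.2 -11.6 167.2] yaw -175.24 q [-0.05  0.32  1.93  0.    0.9  -1.7 ] F [-0.1  0.1 -3.2] w 15.4
[[-6.8, -0.6, -0.1, 0.0, -0.1, 5.6, 0.0], [-6.9, -0.4, 0, 0.1, 0.0, 4.6, 0.0], [-6.8, -0.4, -0.1, 0, 0.0, 4.6, 0.0], [-6.8, -0.5, 0, 0, 0.0, 4.6, 0.0], [-6.8, -0.4, -0.1, 0, 0.1, 4.6, 0.0]]
end [539.8 -16.9 167.5] 160.76
```

>>> drive_tool(
  plan=[
    [-6.8, -0.6, -0.1, 0, -0.1, 5.5, 0],
    [-6.8, -0.4, 0, 0, 0, 4.6, 0],
    [-6.8, -0.4, -0.1, 0, 0, 4.6, 0],
    [-6.8, -0.4, 0, 0, 0, 4.6, 0],
    [-6.8, -0.4, -0.1, 0, 0, 4.6, 0],
  ],
)

```text
t: 7.47
tool_pos: [542.6, -16.1, 166.9]
orientation: [-0.562, -3.091, -0.002]
contact_force: [0.3, -0.4, -3.6]
grip_width: 15.5
```

```bash
python3 plan.py 0 A:30,167.5,5 | sed 's/-0\.0\b/0/g'
```

```text
t 7.47 tcp [542.6 -16.1 166.9] yaw 159.4 q [-0.05  0.37  1.85  0.    0.93 -1.26] F [ 0.3 -0.4 -3.6] w 15.5
[[-7.1, -0.7, -0.1, 0.1, 0, 4.9, 0.0], [-7.0, -0.6, -0.1, 0, 0, 4.7, 0.0], [-7.0, -0.7, -0.2, 0, 0, 4.7, 0.0], [-7.0, -0.6, -0.1, -0.1, 0, 4.7, 0.0], [-6.9, -0.6, -0.1, 0.0, 0, 4.6, 0.0]]
end [571.1 -36.3 167.5] 135.8
```

>>> drive_tool(
  plan=[
    [-7, -1, -0.3, 0, 0, 4.9, 0],
    [-7, -0.7, -0.1, 0, 0, 4.7, 0],
    [-7, -0.7, -0.2, 0, 0, 4.7, 0],
    [-7, -0.7, -0.1, 0, 0, 4.7, 0],
    [-7, -0.7, -0.1, 0, 0, 4.6, 0],
  ],
)

```text
t: 7.88
tool_pos: [573.5, -36.8, 166.7]
orientation: [-1.218, -2.894, -0.001]
contact_force: [0.1, 0.3, -2.9]
grip_width: 15.8
```

```bash
python3 plan.py 0 A:10,167.5,5 | sed 's/-0\.0\b/0/g'
```

```text
t 7.88 tcp [573.5 -36.8 166.7] yaw 134.37 q [-0.09  0.41  1.78  0.    0.96 -0.86] F [ 0.1  0.3 -2.9] w 15.8
[[-5.6, -0.5, -0.2, 0, -0.1, 3.7, 0.0], [-5.6, -0.4, -0.1, 0, 0, 3.7, 0.0], [-5.5, -0.5, -0.2, 0, 0, 3.8, 0.0], [-5.6, -0.4, -0.1, 0, 0, 3.7, 0.0], [-5.5, -0.5, -0.2, 0, 0, 3.7, 0.0]]
end [588.3 -60.3 167.5] 115.77
```

>>> drive_tool(
  plan=[
    [-5.6, -0.6, -0.4, 0, -0.1, 3.7, 0],
    [-5.5, -0.5, -0.1, 0, 0, 3.7, 0],
    [-5.5, -0.5, -0.2, 0, 0, 3.7, 0],
    [-5.5, -0.5, -0.1, 0, 0, 3.7, 0],
    [0, 0, 0, 0, 0, 0, 0],
  ],
)

```text
t: 8.3
tool_pos: [588.4, -56.4, 166.4]
orientation: [-1.61, -2.697, 0.001]
contact_force: [0.4, 0.3, -2.5]
grip_width: 16.1
```

```bash
cat > t.py <<'E'
import sys; from h import *
for n in ["side","top","wrist"]:
    c=snap(n); W=cloud(c); save(c,n+sys.argv[1]); px=c["pixels"].astype(int)
    F=W[(abs(W[...,2]-181)<7)&(np.hypot(W[...,0]-590,W[...,1]+70)<40)]
    w=W[(abs(W[...,2]-52)<5)&(px[...,2]-px[...,0]>12)&(np.hypot(W[...,0]-595,W[...,1]+77)<45)]
    for k,Q in (("fin",F),("wafer",w)):
        if len(Q)>20: print(n,k,len(Q),Q.mean(0).round(1),[np.round(v,1) for v in cv2.minAreaRect(Q[:,:2].astype(np.float32))], "circ",[np.round(v,1) for v in cv2.minEnclosingCircle(Q[:,:2].astype(np.float32))])
E
python3 t.py 2;  python3 plan.py 0 A:-2.7,167.5,5 | sed 's/-0\.0\b/0/g'
```

```text
side fin 248 [584.5 -49.  181.6] [array([587.1, -54.1]), array([33.5, 25.3]), np.float64(25.3)] circ [array([585.5, -50.5]), np.float64(17.7)]
side wafer 150 [592.6 -71.6  52.5] [array([593.3, -71.7]), array([47.9, 35. ]), np.float64(23.1)] circ [array([594.9, -75.5]), np.float64(24.5)]
wrist fin 2921 [586.2 -52.8 181. ] [array([587.9, -55.6]), array([33.4, 24.9]), np.float64(29.2)] circ [array([585.7, -51.8]), np.float64(18.0)]
t 8.45 tcp [587.5 -55.6 166.3] yaw 118.62 q [-0.11  0.43  1.74  0.    0.97 -0.61] F [ 0.  -0.5 -2.7] w 15.5
[[-4.7, -0.4, -0.2, -0.1, -0.1, 3.0, 0.0], [-4.7, -0.4, -0.3, 0.0, 0.0, 3.1, 0.0], [-4.7, -0.4, -0.2, 0.0, 0.0, 3.2, 0.0], [-4.7, -0.4, -0.3, 0.0, 0.0, 3.1, 0.0], [-4.6, -0.4, -0.2, 0.0, 0.0, 3.2, 0.0]]
end [594.6 -78.  167.5] 103.02
```

>>> drive_tool(
  plan=[
    [-4.7, -0.4, -0.5, -0.1, -0.1, 3, 0],
    [-4.7, -0.4, -0.3, 0, 0, 3.1, 0],
    [-4.7, -0.4, -0.2, 0, 0, 3.1, 0],
    [-4, -0.4, -0.3, 0, 0, 2.8, 0],
    [0, 0, 0, 0, 0, 0, 0],
  ],
)

```text
t: 8.87
tool_pos: [592.4, -71.1, 167.1]
orientation: [-1.876, -2.518, 0.001]
contact_force: [0.3, 0.9, -3.5]
grip_width: 15.7
```

```bash
python3 t.py 3;  python3 plan.py 0 A:-2.7,167.5,2 | sed 's/-0\.0\b/0/g'
```

```text
side fin 246 [589.5 -63.  182. ] [array([590.9, -68.9]), array([33.4, 25.1]), np.float64(13.3)] circ [array([589.9, -64.9]), np.float64(17.9)]
side wafer 232 [596.9 -72.2  52.4] [array([595.1, -74.4]), array([46.8, 43.5]), np.float64(36.1)] circ [array([594.8, -74.6]), np.float64(24.0)]
top fin 84 [588.3 -58.4 180.5] [array([587.8, -58.9]), array([32.5,  2.3]), np.float64(17.4)] circ [array([587.8, -58.9]), np.float64(16.3)]
top wafer 140 [577.3 -71.7  51.9] [array([578.6, -70.8]), array([40.1, 15.4]), np.float64(73.9)] circ [array([582.4, -71.9]), np.float64(20.0)]
wrist fin 2911 [591.3 -67.5 181.6] [array([592.3, -70.5]), array([33.5, 24.7]), np.float64(17.1)] circ [array([590.9, -66.3]), np.float64(18.0)]
wrist wafer 150 [602.1 -56.5  50.5] [array([602.9, -57.4]), array([ 6.9, 33. ]), np.float64(70.0)] circ [array([601.8, -60.6]), np.float64(16.5)]
t 9.02 tcp [592.1 -70.6 167. ] yaw 106.79 q [-0.14  0.44  1.73  0.    0.98 -0.43] F [-0.1 -0.  -2.8] w 15.7
[[-3.9, 0.2, -0.2, -0.1, -0.1, 1.1, 0.0], [-3.9, 0.1, -0.3, 0.0, 0.0, 2.6, 0.0], [0, 0, 0, 0, 0, 0, 0.0], [0, 0, 0, 0, 0, 0, 0.0], [0, 0, 0, 0, 0, 0, 0.0]]
end [594.6 -78.  167.5] 103.09
```

View pics/wrist3.png

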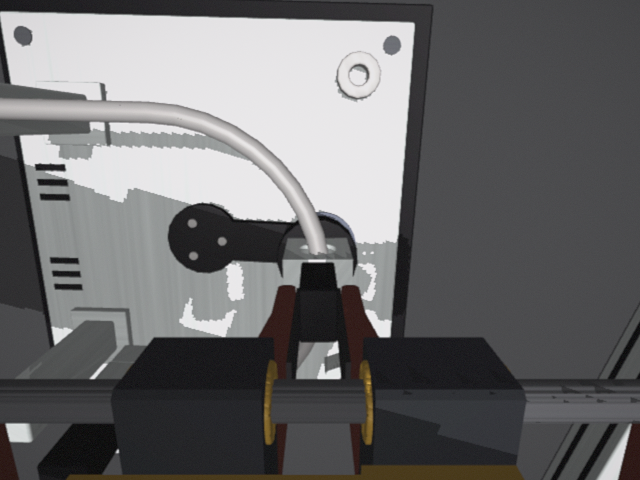

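View pics/side3.png

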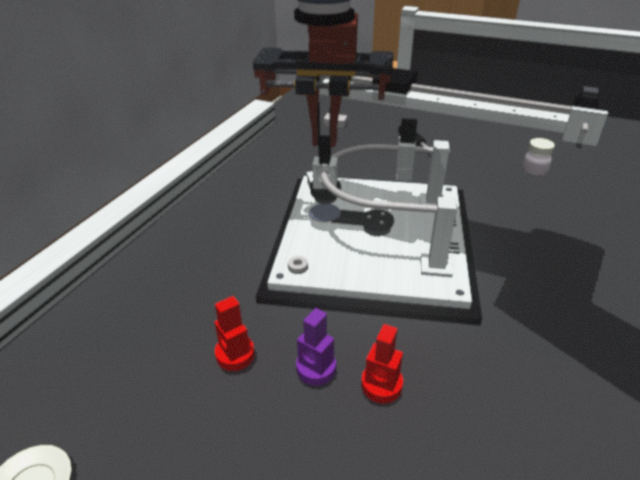

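The wrist view shows the rod entering the bore centrally at (319,250), with the lens edge overlapping the wafer. The side view shows the carriage at (325,170), upright above the wafer at (325,212). The last stretch is about 8 mm.

>>> drive_tool(
  plan=[
    [-3, 0, -0.3, -0.1, -0.1, 1.5, 0],
    [-3, 0, -0.2, 0, 0, 1.5, 0],
    [-1.5, 0, 0, 0, 0, 0.5, 0],
    [0, 0, 0, 0, 0, 0, 0],
    [0, 0, 0, 0, 0, 0, 0],
  ],
)

```text
t: 9.43
tool_pos: [594.0, -77.6, 167.6]
orientation: [1.951, 2.461, -0.001]
contact_force: [0.0, -0.4, -3.1]
grip_width: 15.9
```

```bash
python3 plan.py 0 L:595,-77.7,167,103.1,2 | sed 's/-0\.0\b/0/g'
```

```text
t 9.43 tcp [594.  -77.6 167.6] yaw 103.18 q [-0.15  0.44  1.72 -0.    0.98 -0.38] F [ 0.  -0.4 -3.1] w 15.9
[[-0.2, 0.5, 0.3, 0, 0.0, 0.0, 0.0], [-0.2, 0.5, 0.3, 0, 0.0, 0.1, 0.0], [0, 0, 0, 0, 0, 0, 0.0], [0, 0, 0, 0, 0, 0, 0.0], [0, 0, 0, 0, 0, 0, 0.0]]
end [595.  -77.7 167. ] 103.08
```

>>> drive_tool(
  plan=[
    [0, 0.7, 1.5, 0, 0, 0, 0],
    [0, 0, 1.5, 0, 0, 0, 0],
    [0, 0, 1, 0, 0, 0, 0],
    [0, 0, 0.5, 0, 0, 0, 0],
    [0, 0, 0, 0, 0, 0, 0],
  ],
)

```text
t: 9.85
tool_pos: [594.7, -77.4, 162.5]
orientation: [1.951, 2.462, -0.001]
contact_force: [-0.6, -0.0, -1.6]
grip_width: 15.7
```

```bash
python3 t.py 4;  python3 plan.py 0 L:595,-77.7,162.4,103.1,2 | sed 's/-0\.0\b/0/g'
```

```text
side fin 253 [592.  -70.1 180.1] [array([593.4, -74.7]), array([33.5, 25.4]), np.float64(11.6)] circ [array([593.4, -74.8]), np.float64(20.1)]
side wafer 274 [594.8 -70.7  52.4] [array([594.7, -73.3]), array([46.9, 44.9]), np.float64(28.6)] circ [array([594.2, -74.4]), np.float64(24.8)]
top fin 51 [591.3 -65.4 177.9] [array([591. , -65.6]), array([34.4,  6.2]), np.float64(23.7)] circ [array([592. , -67.8]), np.float64(17.2)]
top wafer 246 [580.5 -70.   51.9] [array([586.7, -69.8]), array([49.8, 28.3]), np.float64(51.5)] circ [array([594.7, -76.3]), np.float64(25.1)]
wrist fin 2919 [594.2 -74.2 178.5] [array([595.1, -77.1]), array([33.6, 24.9]), np.float64(14.7)] circ [array([593.8, -73. ]), np.float64(18.0)]
wrist wafer 593 [598.7 -61.   50.4] [array([594.6, -64.2]), array([50.2, 23. ]), np.float64(4.2)] circ [array([595.4, -74.3]), np.float64(25.1)]
t 10.0 tcp [594.7 -77.3 162.7] yaw 103.21 q [-0.15  0.45  1.73 -0.    0.97 -0.38] F [-0.   0.3 -3.1] w 15.5
[[-0.2, 0.1, 0.1, 0, 0.0, 0.1, 0.0], [-0.2, 0.1, 0.2, 0, 0.0, 0.0, 0.0], [0, 0, 0, 0, 0, 0, 0.0], [0, 0, 0, 0, 0, 0, 0.0], [0, 0, 0, 0, 0, 0, 0.0]]
end [595.  -77.7 162.4] 103.11
```

>>> drive_tool(
  plan=[
    [0, 0, 0.6, 0, 0, 0, 0],
    [0, 0, 0.3, 0, 0, 0, 0],
    [0, 0, 0.3, 0, 0, 0, 0],
    [0, 0, 0, 0, 0, 0, 0],
    [0, 0, 0, 0, 0, 0, 0],
  ],
)

```text
t: 10.42
tool_pos: [594.8, -77.4, 162.5]
orientation: [1.95, 2.462, -0.0]
contact_force: [0.3, -0.5, -2.4]
grip_width: 15.6
```

>>> drive_tool(
  plan=[
    [0, 0, 1, 0, 0, 0, 0],
    [0, 0, 0.5, 0, 0, 0, 0],
    [0, 0, 0, 0, 0, 0, 0],
    [0, 0, 0, 0, 0, 0, 0],
    [0, 0, 0, 0, 0, 0, 0],
  ],
)

```text
t: 10.83
tool_pos: [595.2, -77.4, 162.5]
orientation: [1.95, 2.461, 0.001]
contact_force: [-1.0, -0.1, 0.2]
grip_width: 15.7
```

>>> drive_tool(
  plan=[
    [0, 0, 0, 0, 0, 0, 0.2],
    [0, 0, 0, 0, 0, 0, 0.25],
    [0, 0, 0, 0, 0, 0, 0.3],
    [0, 0, 0, 0, 0, 0, 0.4],
    [0, 0, 0, 0, 0, 0, 0.5],
  ],
)

```text
t: 11.25
tool_pos: [596.6, -77.6, 162.8]
orientation: [1.948, 2.459, 0.003]
contact_force: [0.7, 0.9, -0.3]
grip_width: 36.3
```

>>> drive_tool(
  plan=[
    [0, 0, 0, 0, 0, 0, 0.5],
    [0, 0, 0, 0, 0, 0, 0.5],
    [0, 0, -2, 0, 0, 0, 0.5],
    [0, 0, -6, 0, 0, 0, 0.5],
    [0, 0, -10, 0, 0, 0, 0.5],
  ],
)

```text
t: 11.67
tool_pos: [595.3, -77.4, 180.0]
orientation: [1.95, 2.461, 0.0]
contact_force: [-0.9, -0.5, -0.8]
grip_width: 43.7
```

>>> drive_tool(
  plan=[
    [0, 0, -15, 0, 0, 0, 0.5],
    [0, 0, -15, 0, 0, 0, 0.5],
    [0, 0, -15, 0, 0, 0, 0.5],
    [0, 0, -15, 0, 0, 0, 0.5],
    [0, 0, -10, 0, 0, 0, 0.5],
  ],
)

```text
t: 12.08
tool_pos: [595.1, -77.3, 256.8]
orientation: [1.95, 2.461, 0.001]
contact_force: [0.9, -0.3, 0.0]
grip_width: 43.8
```

```bash
python3 t.py 5;  python3 plan.py 0.5 L:430,-230,280,103,8 | sed 's/-0\.0\b/0/g'
```

```text
side fin 121 [592.1 -73.1 178.3] [array([593. , -74.9]), array([15.8, 24.3]), np.float64(14.6)] circ [array([593. , -75.2]), np.float64(13.4)]
side wafer 293 [594.9 -71.8  52.4] [array([594.7, -74.2]), array([46.3, 45.8]), np.float64(42.2)] circ [array([595.4, -76.2]), np.float64(25.7)]
top fin 349 [592.7 -75.7 178.6] [array([593.2, -75.7]), array([16.8, 24.3]), np.float64(14.0)] circ [array([593.5, -75.6]), np.float64(14.2)]
top wafer 273 [580.6 -71.   52. ] [array([586.5, -70.1]), array([49.2, 29.1]), np.float64(54.2)] circ [array([594.3, -75.8]), np.float64(25.0)]
wrist fin 953 [594.2 -77.  177.3] [array([594.5, -77.4]), array([15.8, 24.4]), np.float64(12.7)] circ [array([594.1, -77.5]), np.float64(14.0)]
wrist wafer 263 [594.8 -61.4  50.3] [array([592. , -64.5]), array([49.1, 21.5]), np.float64(13.6)] circ [array([594.1, -73.7]), np.float64(24.5)]
t 12.23 tcp [595.1 -77.3 255.6] yaw 103.22 q [-0.15  0.34  1.65 -0.    1.15 -0.38] F [-0.8 -0.2 -0.5] w 44.2
[[-13.9, -24.4, -3.1, 0.1, 0.1, 0.0, 0.5], [-13.8, -24.5, -3.0, 0, 0, 0.1, 0.5], [-13.9, -24.4, -3.1, 0, 0, 0, 0.5], [-13.9, -24.5, -3.1, 0, 0, 0.0, 0.5], [-13.9, -24.4, -3.0, 0, 0, 0.0, 0.5]]
[[-13.9, -24.4, -3.1, 0, 0, 0.1, 0.5], [-14.0, -24.4, -3.0, 0, 0, 0, 0.5], [-13.9, -24.4, -3.1, 0, 0, 0.0, 0.5], [0, 0, 0, 0, 0, 0, 0.5], [0, 0, 0, 0, 0, 0, 0.5]]
end [ 430. -230.  280.] 103.02
```

>>> drive_tool(
  plan=[
    [-14, -24.5, -5, 0, 0, 0, 0.5],
    [-14, -24.5, -3, 0, 0, 0, 0.5],
    [-14, -24.5, -3, 0, 0, 0, 0.5],
    [-14, -24.5, -3, 0, 0, 0, 0.5],
    [-14, -24.5, -3, 0, 0, 0, 0.5],
  ],
)

```text
t: 12.65
tool_pos: [488.7, -172.4, 267.2]
orientation: [-1.939, -2.465, 0.002]
contact_force: [-0.7, -0.6, 1.0]
grip_width: 43.8
```

>>> drive_tool(
  plan=[
    [-20, -24.5, -3, 0, 0, 0, 0.5],
    [-20, -24.5, -3, 0, 0, 0, 0.5],
    [-20, -24.5, -3, 0, 0, 0, 0.5],
    [0, 0, 0, 0, 0, 0, 0.5],
    [0, 0, 0, 0, 0, 0, 0.5],
  ],
)

```text
t: 13.07
tool_pos: [421.9, -252.0, 272.1]
orientation: [-1.938, -2.455, 0.006]
contact_force: [0.5, -0.1, 0.1]
grip_width: 43.7
```

```bash
cat > v.py <<'E'
import sys; from h import *
E3=lambda: None
for n in ["side","top"]:
    c=snap(n); W=cloud(c); px=c["pixels"].astype(int); save(c,n+sys.argv[1],(340,160,500,280) if n=="top" else (260,120,420,240))
    N=np.hypot(W[...,0]-594,W[...,1]+76)<40
    w=W[N&(abs(W[...,2]-52)<4)&(px[...,2]-px[...,0]>12)]
    ds=[]
    from scipy.optimize import minimize
    # smallest disc of radius 25.5 containing visible wafer
    f=lambda q:(np.clip(np.hypot(*(w[:,:2]-q).T)-25.5,0,None)**2).sum()
    q=minimize(f,[594.9,-76.7]).x
    print(n,"wafer",len(w),np.round(q,1),"encl",[np.round(v,1) for v in cv2.minEnclosingCircle(w[:,:2].astype(np.float32))])
    for lo,hi,k in ((174,184,"fin top"),(139,147,"block top"),(150,172,"fin side"),(76,86,"lens")):
        Q=W[N&(W[...,2]>lo)&(W[...,2]<hi)]
        if len(Q)>15: print("  ",k,len(Q),Q.mean(0).round(1),[np.round(v,1) for v in cv2.minAreaRect(Q[:,:2].astype(np.float32))])
    Q=W[(np.hypot(W[...,0]-500,W[...,1]+188)<40)&(abs(W[...,2]-179)<5)]
    print("  plain",[np.round(v,1) for v in cv2.minAreaRect(Q[:,:2].astype(np.float32))])
    for k in("lens_carriage","wafer_centre"): print("  ",k,[(np.round(ray(c,r["centre"],125 if k[0]=="l" else 52),1),round(r["p"],2)) for r in nets.spot_point(k,n)[:4]])
E
python3 v.py 6; python3 fit.py | grep U; python3 plan.py 0.5
```

```text
side wafer 272 [594.7 -75.7] encl [array([594.7, -75.5]), np.float64(24.8)]
   fin top 118 [592.  -73.2 178.4] [array([593.1, -75.3]), array([15.7, 25.7]), np.float64(12.8)]
   block top 186 [591.8 -71.4 142.9] [array([593.7, -75.2]), array([34. , 28.6]), np.float64(12.2)]
   fin side 174 [589.9 -67.8 161. ] [array([587.9, -72.1]), array([25.3, 12.9]), np.float64(63.5)]
   lens 73 [588.8 -63.   82.3] [array([591.7, -65. ]), array([34.8, 16.4]), np.float64(15.1)]
  plain [array([ 500.4, -187.4]), array([23.1, 20.5]), np.float64(16.7)]
   lens_carriage [(array([396.4, 238. , 125. ]), 0.95), (array([598.1, -72.3, 125. ]), 0.76), (array([466.2, 244.7, 125. ]), 0.74), (array([546.8, 260.8, 125. ]), 0.65)]
   wafer_centre [(array([604.7, -87.1,  52. ]), 0.74)]
top wafer 274 [594.2 -76.4] encl [array([594.3, -76. ]), np.float64(25.1)]
   fin top 345 [592.8 -75.8 178.7] [array([593.2, -75.9]), array([16.4, 24.1]), np.float64(14.2)]
   block top 306 [586.6 -74.3 142.8] [array([593.6, -76. ]), array([34.3, 26.3]), np.float64(13.3)]
   fin side 168 [588.  -72.2 161. ] [array([587.4, -73.9]), array([27.8, 13.4]), np.float64(69.7)]
  plain [array([ 500. , -187.8]), array([24. , 16.8]), np.float64(15.3)]
   lens_carriage [(array([572.9, 187.8, 125. ]), 0.86), (array([595.1, -76.6, 125. ]), 0.64), (array([412.3, 162.2, 125. ]), 0.57)]
   wafer_centre []
top U [ 5.1125e+02 -9.6328e+01  2.6600e-01] 1811 med|res| 2.25 z95 [134.2 135.9]
side U [ 5.11403e+02 -9.44390e+01  2.88000e-01] 713 med|res| 1.74 z95 [134.3 135.9]
t 13.47 tcp [ 423.6 -250.8  272.7] yaw 103.66 q [-0.56  0.16  1.85 -0.    1.14 -0.79] F [ 0.4 -0.5  0. ] w 43.9
end [ 423.6 -250.8  272.7] 103.66
```

View pics/top6.png

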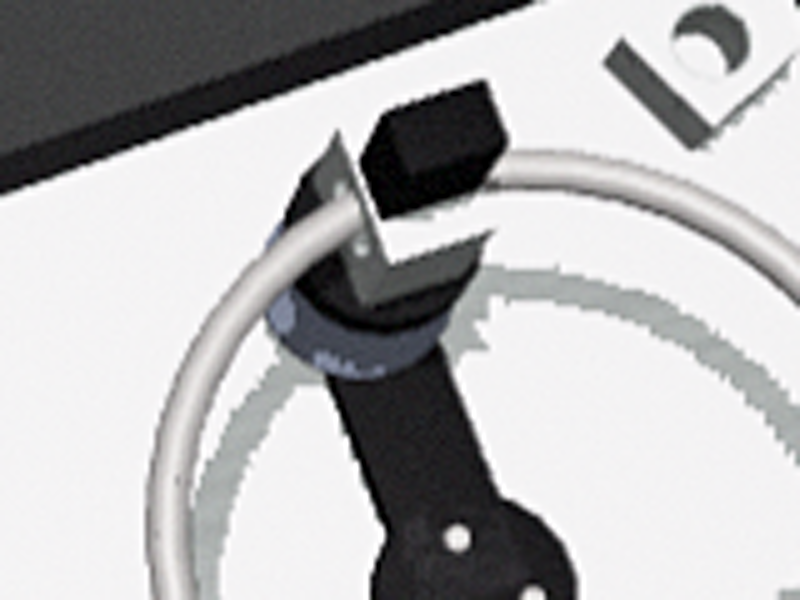

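View pics/side6.png

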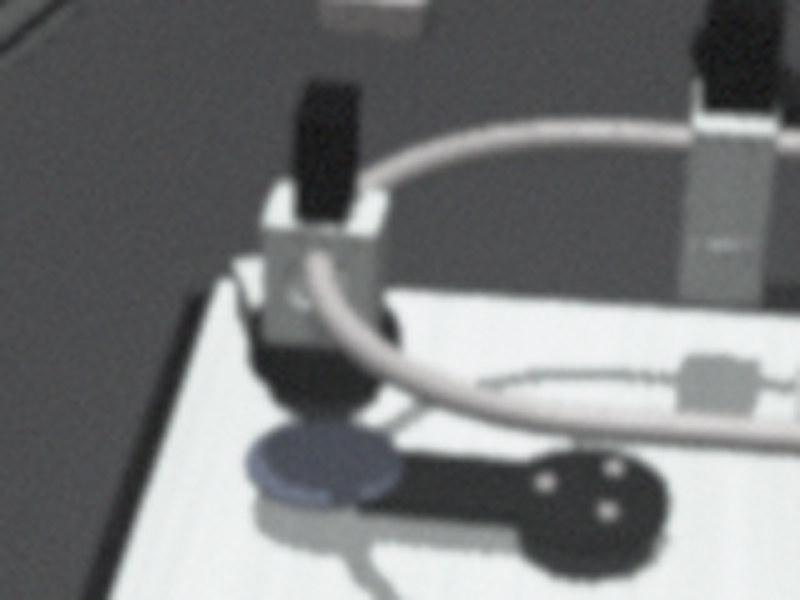

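```bash
python3 -c "
from bench import job_done; print(job_done())"
```

```text
the job is handed in; nothing more can be done
None
```

I slid the lens carriage along its leg and round the bend, turning it with the rod. I set it down over the wafer, released it and drew the arm clear. The job was handed in at about 13.5 s of the 40 s allowed; no verdict came back.

My last checks, taken with the arm clear:

- **Position:** the fin and block centre is at about (593.5, -75.8) mm. The wafer centre is at about (594.6, -76.5) mm, so the lens is off by about 1.3 mm, roughly the cameras' accuracy.
- **Attitude:** the carriage is square across the swivel arm to about 1°. It leans about 0.6°, and it hung still between the two looks after release.
- **Left alone:** the plain carriage and the wafer are where they were, within about 1 mm. Contact forces at the end of each move stayed under 4 N.

**Disagreements:**

- The side camera's network put the wafer centre at (604.7, -87.1) mm, about 15 mm off the depth measurement. The top network did not report the wafer at all, as the carriage covers it. I went by the depth measurement.
- The rod fits from the two cameras differ by about 2 mm.

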